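# Release a specimen drawer with the release pin

### The job

The small grey specimen cabinet's handleless drawer is shut. Take the orange-handled release pin from its stand, push it straight down through the small hole in the cabinet's roof to press the hidden spring catch gently - just until it lets go, without driving it hard against its stop - and keep it pressed until the spring drawer has run out; then stand the pin back in its stand, collar fully down, and leave the other things on the desk undisturbed.

Things in the scene. Friction and masses are not known exactly. Their poses are not given: they have to be found in the camera images.
- cabinet: grey sheet-steel cabinet, 180 x 130 x 110 mm (x, y, z), fixed to the desk, no handle. Origin: centre of its underside; +z up; the drawer is in its lower half at the front, which faces its own -x, and comes out towards -x. Roof 6 mm thick.
- release_hole (a point): centre of the small round hole (12 mm across, dark ring round it) in the cabinet's roof, at the roof's upper face, 110 mm above the desk. Straight below it, inside, lies the flat 20 mm wide pad of the spring catch.
- catch_zone (a point): fixed point on the hole's axis 14 mm below the roof's upper face. The unpressed catch pad lies anywhere from here to 24 mm below it; this varies from start to start and cannot be seen or measured. The pad yields downwards on a spring: 4 N to start, 6 to 7 N where it lets the drawer go (about 4.5 mm down), solid stop 7 mm down. The catch breaks above 20 N.
- drawer (a joint): how far the drawer is out, m: 0 shut, 0.07 fully out. While the catch is held down a spring and damper drive it out by themselves in about 3 s; pulling does not free it. If the catch is let go before about 30 mm it catches again on one of three teeth; beyond 30 mm it runs on alone. A loose rock lies in it.
- pin: release pin, 130 mm long, 80 g, standing upright in its stand; origin at the centre of its flat tip (lower end), +z up along the pin to the handle. Steel shaft 8 mm across from 0 to 80 mm, brass collar 20 mm across from 52 to 56 mm, orange handle 16 mm across from 80 to 130 mm: grip the handle at about 105 mm.
- pin_tip (a point): centre of the pin's flat tip, the body's origin.
- pin_stand: dark wooden block, 56 x 56 x 60 mm on a black 66 mm foot, fixed to the desk; origin: centre of its underside. It may stand left or right of the cabinet.
- stand_hole (a point): mouth of the stand's hole (12 mm across with a 2.5 mm chamfer, 56 mm deep) at the top face, 60 mm above the desk. With the pin home its collar rests on this face, the tip 52 mm below it.
- stain_bottle: stain bottle with black cap, 44 mm across, 90 mm tall, upright; origin: centre of its underside. Leave it alone.
- dropper_bottle: white dropper bottle, 29 mm across, 69 mm tall, upright; origin: centre of its underside. Leave it alone.
- vial: small vial with white cap, 24 mm across, 56 mm tall, upright; origin: centre of its underside. Leave it alone.
Things that resemble listed ones, but are neither listed nor needed, are in the scene too. What is shaped like the pin_stand but pink or white is not meant.

How it is judged:
On the way, in this order (a step that is already met when the one before it is completed fails the run):
1. the pin has been lifted clear of its stand, the drawer still shut (height (world z) of pin_tip above 0.075 m and value of joint drawer below 0.01 m), for 0.1 s.
2. with the pin reaching down through the roof hole, the drawer has run out past the catch (31 mm) (value of joint drawer above 0.031 m and z of pin_tip in the frame of release_hole below -0.01 m and horizontal distance between pin_tip and release_hole below 0.012 m), for 0.1 s.
At the end, for the whole second after the job is handed in: The drawer is out at least 60 mm; the pin is released and at rest in its stand, upright within 0.12 rad, tip within 6 mm of the hole's axis and at least 48 mm below the stand's top face (52 mm is fully home) (value of joint drawer above 0.06 m and horizontal distance between pin_tip and stand_hole below 0.006 m and z of pin_tip in the frame of stand_hole below -0.048 m and angle between pin's own z axis and vertical below 0.12 rad and linear speed of pin below 0.02 m/s); the robot touches nothing.
It fails at once if the pin presses the cabinet, its catch or its drawer with more than 20 N (contact force between pin and cabinet above 20 N).
It fails at once if the robot itself pushes on the cabinet or drawer with more than 10 N (contact force between any of the fingers, the arm and cabinet above 10 N).
It fails at once if the stain bottle is moved more than 15 mm or tipped (distance of stain_bottle from where it was at the start of the episode above 0.015 m or angle between stain_bottle's own z axis and vertical above 0.3 rad).
It fails at once if the dropper bottle is moved more than 15 mm or tipped (distance of dropper_bottle from where it was at the start of the episode above 0.015 m or angle between dropper_bottle's own z axis and vertical above 0.3 rad).
It fails at once if the vial is moved more than 15 mm or tipped (distance of vial from where it was at the start of the episode above 0.015 m or angle between vial's own z axis and vertical above 0.3 rad).
It also fails if it takes over 61 s, if anything falls off the work surface, if the arm or the gripper's body presses on something with over 40 N, if the wrist force passes 120 N, or if a joint passes its speed limit or range.

### The arm

A 6-joint arm with a two-finger parallel gripper is mounted at the origin on a cart in front of the work surface, level with it; the furniture and walls round the work are solid. World frame = base frame: x ahead of the robot, y to its left, z up, the work surface at z = 0. Lengths are in m, angles in rad, forces in N, time in s.
With the tool pointing down it reaches from about 0.35 to 0.875 m from the base axis. Payload 4.2 kg.
Tool frame: the origin (TCP) lies on the centre line of the jaws, within the pads' length; the fingertips stand 11 mm ahead of it and the grasp point (between the pads) lies 8 mm behind it; z points along the fingers, y is the line along which they close (so a half turn about z gives the same grasp; the last joint's range is limited). The gripper opens to 85 mm and grips with 20 to 120 N. Pads are 22 mm wide; open, the fingers measure 114 mm over their backs; the gripper's body (76 mm by 85 mm) begins 54 mm behind the grasp point. The pads swing forward as they close: fully open they stand 13 mm farther back than shut.
Start: joints at [-0.947, 0.385, 0.008, 0, -1.194, -0.259], TCP at [0.223, -0.584, 0.242] pointing down, gripper open.
Joint ranges: [-3.14, 3.14], [-1.21, 2.06], [-1.07, 1.41], [-3.16, 2.05], [-2.99, -0.16], [-3.1, 3.1]. Speed limits (rad/s): [2.79, 2.79, 3.14, 3.14, 3.14, 3.14].

### API

Orientations are given as a unit quaternion [x, y, z, w].
In Python, from rig import r gives the robot as it stands. The module is installed in compiled form; this text tells all that it offers.
- The arm moves only by the tool play_rows, never from a script. Its arguments are lists of equal length, an entry for each row: "linear": the shift along the tool's x, y, z in m, a list of three; "angular": the turn, a rotation vector about the tool's x, y, z in degrees, a list of three; "grip": the closure, from 0 (fully open) to 1 (shut). In form: {"linear": [[dx, dy, dz], ...], "angular": [[rx, ry, rz], ...], "grip": [grip, ...]}. A call has exactly 10 rows; each row shifts and turns the commanded pose from where the row before left it, along the tool's axes as they then stand; what a row does not reach is not made up. A row lasts 1/10 s, in which the tool goes at most 50 mm and 8.59 degrees, less where a joint would pass 70% of its speed; a pose out of reach is approached as far as the arm can. A call with a gripper value outside its range is refused whole. The fingers move at their own pace and stop on an object; the grip force is fixed at half the most. Time passes only in rows, so rows that do not move let the fingers close, or fill a call up. It gives the time, the measured TCP pose, the force, the opening and the grip force at its end, in the units of the state.
- r.get_obs(): the state, without advancing time (a new reading comes with each control period).
- r.get_image(name): name is "scene" or "top" or "wrist"; returns a dict with "pixels" (480x640x3 uint8, red, green, blue), "z_map" (480x640 float32, m along the optical axis (not along the pixel's ray), 0 where there is no reading), "fx", "fy", "cx", "cy" (pixels), "k1" (the pictures are not rectified: a ray, as slopes to the right and down, at radius r is drawn at 1 + k1 r^2 times it, then the intrinsics apply), "rvec" (rotation vector, rad) and "tvec" (3), from world to camera coordinates, as OpenCV has them. Camera axes: x right, y down, z forward; pixel columns grow to the right and rows downward; lengths in m; the calibration is good to about 2 mm. A picture is of the moment at which its call begins.
- r.job_done(): hands the job in; it is judged then, once.
The state is a dict: "time_s": time; "joint_pos": joint angles; "qvel": joint speeds; "effort": joint torques, N m; "ee_pos": TCP position; "tool_rot": TCP orientation; "ft_force": force on the tool from outside, world axes, zero at the start; "moment": the same for the moment, N m; "grip_width": finger opening in m; "grasp_force": force on a finger pad.
Only numpy, scipy, OpenCV 4.12 (cv2) and the standard library are available. Lean on these libraries where they do the work, as an engineer would, in place of code of your own. Each camera call takes 0.05 s, during which the arm holds its last target. There are 200 camera calls.

## Working session

There is one attempt and no reset: what is moved stays moved. The work goes in short steps, Python scripts to look and compute and a tool call to move; the robot and the scene stay as the last step left them, time stands still between calls to the robot, and variables do not carry over. Pictures are saved under pics/ and viewed, at most 10 in all, crops included, and the job is handed in when it is done.

Besides the shell and the picture viewer there is one more tool, called after ">>>" by a JSON object that holds its "op" and its "data", one argument or row to a line. play_rows: Moves the arm, as the interface text tells. Its arguments: {"type":"object","properties":{"linear":{"type":"array"},"angular":{"type":"array"},"grip":{"type":"array"}},"required":["linear","angular","grip"]}

```bash
mkdir -p pics
cat > h.py <<'E'
import numpy as np,cv2
from rig import r
def cam(n):
    d=r.get_image(n); d['R']=cv2.Rodrigues(np.array(d['rvec'],float))[0]; d['t']=np.array(d['tvec'],float).ravel(); return d
def cloud(d):
    v,u=np.mgrid[0:480,0:640].astype(float)
    x=(u-d['cx'])/d['fx'];y=(v-d['cy'])/d['fy'];X,Y=x.copy(),y.copy()
    for _ in range(10):
        s=1+d['k1']*(X*X+Y*Y);X=x/s;Y=y/s
    z=d['z_map'].astype(float)
    P=np.stack([X*z,Y*z,z],-1)
    W=(P-d['t'])@d['R']; W[z==0]=np.nan
    return W
def save(d,n,crop=None,k=1):
    im=cv2.cvtColor(d['pixels'],cv2.COLOR_RGB2BGR)
    if crop: u0,v0,u1,v1=crop; im=im[v0:v1,u0:u1]
    cv2.imwrite('pics/'+n,cv2.resize(im,None,fx=k,fy=k,interpolation=cv2.INTER_CUBIC))
E
python3 - <<'E'
from h import *
for n in('scene','top'):
    d=cam(n);save(d,n+'.png');np.savez(n+'.npz',W=cloud(d),px=d['pixels'])
    print(n,d['fx'],d['k1'],-d['R'].T@d['t'])
print(r.get_obs())
E
```

```text
scene 473.990409553834 -0.11662376240576787 [0.07031734 0.50224608 0.72615485]
top 452.6044300616873 -0.026662887184689222 [0.37306037 0.03031463 0.92580179]
{'time_s': 0.1, 'joint_pos': array([-9.47398727e-01,  3.85498464e-01,  6.79292103e-03, -4.14272195e-04,
       -1.19397093e+00, -2.58594193e-01]), 'qvel': array([-0.00074858, -0.00248111,  0.00275175,  0.00124862, -0.00219505,
       -0.0005403 ]), 'effort': array([-4.45814221e-04, -3.93319380e+01,  1.88929510e+01,  4.19789940e+00,
       -2.55735315e-03,  2.56028721e-05]), 'ee_pos': array([ 0.22282359, -0.58342184,  0.24133457]), 'tool_rot': array([-1.81316738e-01,  9.83424283e-01,  9.32313040e-04, -2.27149690e-04]), 'ft_force': array([0.36574059, 0.5303692 , 0.69709239]), 'moment': array([-0.0103263 ,  0.02832087, -0.01577167]), 'grasp_force': 0.0, 'grip_width': 0.08542724083177672}
```

View pics/scene.png

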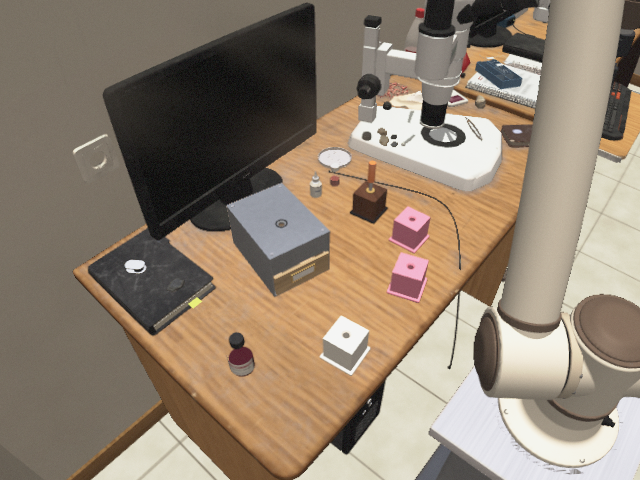

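View pics/top.png

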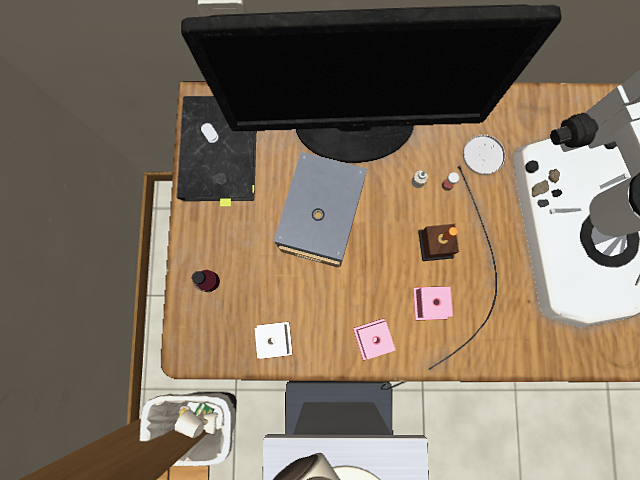

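The scene view has the dark stand with the orange pin at (370,200) and the cabinet at (280,235), its roof hole at (281,224). The top view has the same stand at (440,240), the handle top at (453,231) and the roof hole at (318,214). The other stand shapes, pink at (433,302) and (375,340) and white at (272,340), are decoys. Only the dark one fits the description and holds an orange pin.

Run:
```python
from h import *
for n in('top','scene'):
    f=np.load(n+'.npz');W=f['W'];px=f['px'];hsv=cv2.cvtColor(px,cv2.COLOR_RGB2HSV)
    X,Y,Z=W[...,0],W[...,1],W[...,2]
    ok=np.isfinite(Z)
    # orange handle
    m=ok&(hsv[...,0]<16)&(hsv[...,1]>190)&(hsv[...,2]>120)&(Z>.07)&(Z<.2)
    c,l,st,ce=cv2.connectedComponentsWithStats(m.astype(np.uint8))
    for i in range(1,c):
        if st[i,4]>15:
            P=W[l==i]; print(n,'orange',st[i],P.min(0).round(4),P.max(0).round(4),np.median(P,0).round(4)); t=P[P[:,2]>P[:,2].max()-.008];print('top',t.mean(0).round(4),len(t))
    # stand top
    cx,cy=(440,240) if n=='top' else (370,200)
    box=np.zeros_like(m);box[cy-32:cy+32,cx-35:cx+35]=1
    s=ok&box&(abs(Z-.06)<.006)&~m
    P=W[s][:,:2].astype(np.float32);print(n,'standtop',cv2.minAreaRect(P),P.mean(0),len(P))
    # roof
    s=ok&(abs(Z-.110)<.006)&(X>.3)&(X<.75)&(Y>-.1)&(Y<.25)
    c,l,st,ce=cv2.connectedComponentsWithStats(s.astype(np.uint8)); i=1+st[1:,4].argmax()
    P=W[l==i];print(n,'roof',cv2.minAreaRect(P[:,:2].astype(np.float32)),np.median(P[:,2]),len(P))
    hx,hy=(318,214) if n=='top' else (281,224)
    g=px.astype(int).sum(-1);b=np.zeros_like(m);b[hy-10:hy+11,hx-10:hx+11]=1
    d=b&(g<200); v,u=np.nonzero(d);print(n,'ring px',u.mean(),v.mean(),len(u),u.min(),u.max(),v.min(),v.max(), np.nanmedian(W[d&(abs(Z-.11)<.006)],0), W[d&(abs(Z-.11)<.006)].mean(0))
    # monitor
    s=ok&(Z>.15)&(Y>-.4)&(Y<.4)&(X>.5); print('mon', W[s].min(0),W[s].max(0))
    mm=ok&(Z>.015)&(Z<.12)&(Y>-.35)&(Y<.35)&(X>.3)&(X<.75)
    c,l,st,ce=cv2.connectedComponentsWithStats(mm.astype(np.uint8))
    for i in range(1,c):
        if st[i,4]>60: P=W[l==i]; print(ce[i].round(),P.min(0).round(3),P.max(0).round(3))
f=np.load('top.npz')['px'];s=np.load('scene.npz')['px']
A=cv2.resize(f[190:260,400:480],None,fx=5,fy=5,interpolation=2);B=cv2.resize(s[150:220,330:410],None,fx=5,fy=5,interpolation=2)
cv2.imwrite('pics/crop.png',cv2.cvtColor(np.hstack([A,B]),4))
```

```text
top standtop ((0.5312378406524658, -0.1905728429555893), (0.05646751448512077, 0.056988682597875595), 5.6676483154296875) [ 0.52884185 -0.1875357 ] 721
top roof ((0.5881636738777161, 0.045560672879219055), (0.13050229847431183, 0.1811882108449936), 74.56636810302734) 0.10982748452385083 6560
top ring px 317.78125 214.09375 32 312 323 209 220 [0.56850828 0.05042175 0.11043941] [0.56826034 0.05078664 0.11060113]
mon [ 0.50005478 -0.39994     0.15000104] [0.9241287  0.3998917  0.40297418]
[258. 126.] [0.745 0.094 0.075] [0.75  0.225 0.12 ]
[215. 168.] [0.623 0.188 0.015] [0.75  0.348 0.052]
[320. 209.] [ 0.482 -0.04   0.015] [0.691 0.132 0.115]
[420. 178.] [ 0.651 -0.171  0.015] [ 0.68  -0.144  0.07 ]
[451. 180.] [ 0.646 -0.228  0.016] [ 0.668 -0.208  0.061]
[439. 241.] [ 0.501 -0.221  0.015] [ 0.561 -0.16   0.12 ]
[479. 319.] [ 0.3   -0.307  0.016] [ 0.479 -0.192  0.043]
[205. 280.] [0.431 0.254 0.016] [0.473 0.298 0.093]
[434. 302.] [ 0.381 -0.203  0.016] [ 0.438 -0.145  0.065]
[376. 340.] [ 0.304 -0.093  0.016] [ 0.374 -0.024  0.064]
[271. 341.] [0.307 0.109 0.015] [0.366 0.17  0.064]
scene standtop ((0.5274280905723572, -0.18946798145771027), (0.06613141298294067, 0.2452487051486969), 82.30946350097656) [ 0.5056893  -0.18001343] 537
scene roof ((0.5860207676887512, 0.04476726055145264), (0.1330222189426422, 0.1840796321630478), 74.65003967285156) 0.10962628735669347 4339<stdin>:23: RuntimeWarning: Mean of empty slice.
  ret = ret.dtype.type(ret / rcount)
Traceback (most recent call last):
ValueError: zero-size array to reduction operation minimum which has no identity
```

Run:
```python
from h import *
W=np.load('top.npz')['W'];px=np.load('top.npz')['px'];X,Y,Z=np.moveaxis(W,-1,0)
ok=np.isfinite(Z)
print('height map max: rows x, cols y')
ys=np.arange(-.6,.31,.1);print('      ',ys.round(2))
for x in np.arange(.2,.85,.05):
    o=[]
    for y in ys:
        s=ok&(abs(X-x)<.025)&(abs(Y-y)<.05);o.append(np.nanmax(Z[s]) if s.any() else np.nan)
    print(round(x,2),np.round(o,2))
for z in(.15,.2,.25,.3,.35,.4):
    s=ok&(abs(Z-z)<.025)&(abs(Y)<.3)&(X>.4)
    print('mon',z,X[s].min() if s.any() else None)
g=cv2.cvtColor(px,cv2.COLOR_RGB2HSV)
s=ok&(Z>.1)&(abs(X-.53)<.06)&(abs(Y+.19)<.06);print(W[s].mean(0),W[s].max(0),s.sum(),g[s][:8])
t=s&(Z>.13);print('pin top',t.sum(),W[t].mean(0) if t.any() else 0)
s=np.load('scene.npz')
S=s['W'];q=(S[...,2]>.09)&(S[...,2]<.15)&(abs(S[...,0]-.53)<.06)&(abs(S[...,1]+.19)<.06);print('scene pin',q.sum(),S[q].mean(0),S[q].min(0),S[q].max(0))
A=cv2.resize(px[190:260,400:480],None,fx=5,fy=5,interpolation=2);B=cv2.resize(s['px'][150:220,330:410],None,fx=5,fy=5,interpolation=2)
cv2.imwrite('pics/crop.png',cv2.cvtColor(np.hstack([A,B]),4))
```

```text
height map max: rows x, cols y
       [-0.6 -0.5 -0.4 -0.3 -0.2 -0.1 -0.   0.1  0.2  0.3]
0.2 [  nan   nan   nan   nan   nan -0.12   nan   nan   nan   nan]
0.25 [0.   0.01 0.   0.01 0.   0.   0.   0.   0.   0.  ]
0.3 [0.01 0.01 0.01 0.   0.04 0.06 0.06 0.06 0.06 0.  ]
0.35 [0.01 0.04 0.03 0.04 0.04 0.06 0.06 0.06 0.06 0.  ]
0.4 [0.05 0.05 0.05 0.04 0.06 0.06 0.   0.   0.01 0.  ]
0.45 [0.05 0.05 0.05 0.03 0.06 0.06 0.01 0.01 0.   0.09]
0.5 [0.05 0.05 0.37 0.02 0.14 0.01 0.11 0.11 0.   0.  ]
0.55 [0.05 0.05 0.38 0.01 0.14 0.   0.11 0.11 0.   0.  ]
0.6 [ nan 0.23 0.06 0.01 0.01 0.01 0.11 0.11 0.03 0.03]
0.65 [0.05 0.25 0.06 0.01 0.07 0.04 0.11 0.11 0.05 0.05]
0.7 [0.06 0.28 0.26 0.01 0.04 0.02 0.11 0.11 0.04 0.04]
0.75 [0.06 0.28 0.3  0.4  0.4  0.4  0.4  0.4  0.4  0.05]
0.8 [ nan 0.01 0.01 0.4  0.4  0.4  0.4  0.38 0.38 0.05]
mon 0.15 0.5234663000143045
mon 0.2 0.7433512492436599
mon 0.25 0.743220550384631
mon 0.3 0.7434358932982384
mon 0.35 0.7435161610058232
mon 0.4 0.7438636003646429
[ 0.52957588 -0.18808314  0.12838141] [ 0.53833966 -0.18229985  0.14124054] 120 [[ 12 183 191]
 [ 13 183 247]
 [ 14 181 251]
 [ 12 185 207]
 [ 13 157 187]
 [ 13 181 231]
 [ 16 170 255]
 [ 16 170 254]]
pin top 71 [ 0.53068689 -0.18974483  0.13759761]
scene pin 155 [ 0.52776598 -0.18570144  0.11844568] [ 0.52165807 -0.19657877  0.09031273] [ 0.53802043 -0.17952304  0.14120595]
```

View pics/crop.png

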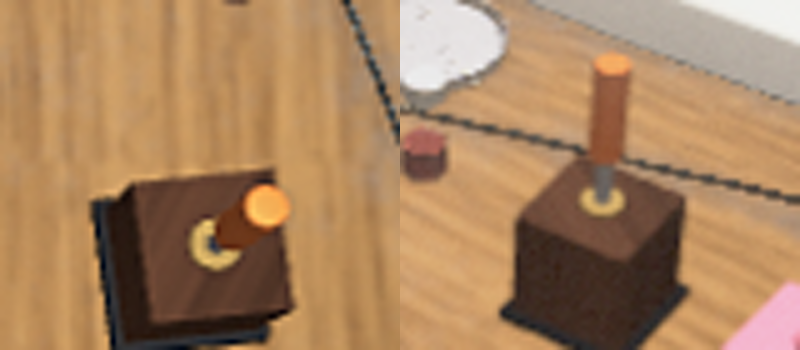

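>>> {"op": "play_rows", "data": {
  "linear": [
    [-0.026, 0.029, 0],
    [-0.026, 0.029, 0],
    [-0.026, 0.029, 0],
    [-0.026, 0.029, 0],
    [-0.026, 0.029, 0],
    [-0.026, 0.029, 0],
    [-0.026, 0.029, 0],
    [-0.026, 0.029, 0],
    [-0.026, 0.029, 0],
    [-0.024, 0.03, 0]
  ],
  "angular": [
    [0, 0, 0],
    [0, 0, 0],
    [0, 0, 0],
    [0, 0, 0],
    [0, 0, 0],
    [0, 0, 0],
    [0, 0, 0],
    [0, 0, 0],
    [0, 0, 0],
    [0, 0, 0]
  ],
  "grip": [0, 0, 0, 0, 0, 0, 0, 0, 0, 0]
}}

```text
time_s: 1.1
ee_pos: [0.3604, -0.2184, 0.2421]
tool_rot: [-0.181, 0.983, 0.0, -0.0]
ft_force: [0.1, 0.1, -1.0]
grip_width: 0.0849
grasp_force: 0.0
```

>>> {"op": "play_rows", "data": {
  "linear": [
    [-0.019, -0.004, 0],
    [-0.019, -0.004, 0],
    [-0.019, -0.004, 0],
    [-0.019, -0.004, 0],
    [-0.019, -0.004, 0.008],
    [-0.019, -0.004, 0.008],
    [-0.019, -0.004, 0.008],
    [-0.019, -0.004, 0.008],
    [-0.0175, -0.0024, 0.01],
    [0, 0, 0]
  ],
  "angular": [
    [0, 0, 0],
    [0, 0, 0],
    [0, 0, 0],
    [0, 0, 0],
    [0, 0, 0],
    [0, 0, 0],
    [0, 0, 0],
    [0, 0, 0],
    [0, 0, 0],
    [0, 0, 0]
  ],
  "grip": [0, 0, 0, 0, 0, 0, 0, 0, 0, 0]
}}

```text
time_s: 2.1
ee_pos: [0.5318, -0.1915, 0.1978]
tool_rot: [-0.181, 0.983, 0.001, -0.002]
ft_force: [-0.6, 0.5, -0.2]
grip_width: 0.0852
grasp_force: 0.0
```

Run:
```python
from h import *
d=cam('wrist');save(d,'w1.png');W=cloud(d);o=r.get_obs();print(o['ee_pos'],o['tool_rot'])
h=cv2.cvtColor(d['pixels'],cv2.COLOR_RGB2HSV);Z=W[...,2]
near=(abs(W[...,0]-.53)<.05)&(abs(W[...,1]+.19)<.05)
t=near&(Z>.132)&(Z<.146);print('top',t.sum(),W[t].mean(0),W[t].min(0),W[t].max(0))
s=near&(abs(Z-.06)<.005);print('stand',cv2.minAreaRect(W[s][:,:2].astype(np.float32)),s.sum())
print(-d['R'].T@d['t'])
```

```text
[ 0.53095455 -0.1917674   0.19863633] [-1.81355577e-01  9.83416249e-01  4.47978483e-04 -1.56029061e-03]
top 506 [ 0.53041278 -0.18974109  0.13683299] [ 0.52333079 -0.19730906  0.13226234] [ 0.53892249 -0.18183765  0.1386807 ]
stand ((0.5316678285598755, -0.1892317682504654), (0.056617770344018936, 0.05611773207783699), 5.808276176452637) 3683
[ 0.4542633  -0.22115177  0.3290193 ]
```

View pics/w1.png

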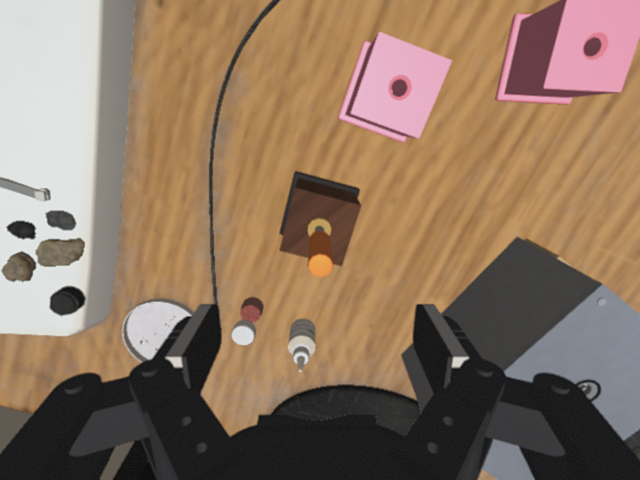

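The wrist view shows the orange handle top at (320,265), centred between the fingers, so I descend and grip.

>>> {"op": "play_rows", "data": {
  "linear": [
    [0, 0.002, 0.01],
    [0, 0, 0.012],
    [0, 0, 0.012],
    [0, 0, 0.012],
    [0, 0, 0.012],
    [0, 0, 0.012],
    [0, 0, 0.012],
    [0, 0, 0.011],
    [0, 0, 0],
    [0, 0, 0]
  ],
  "angular": [
    [0, 0, 0],
    [0, 0, 0],
    [0, 0, 0],
    [0, 0, 0],
    [0, 0, 0],
    [0, 0, 0],
    [0, 0, 0],
    [0, 0, 0],
    [0, 0, 0],
    [0, 0, 0]
  ],
  "grip": [0, 0, 0, 0, 0, 0, 0, 0, 0, 0]
}}

```text
time_s: 3.15
ee_pos: [0.5302, -0.1898, 0.1071]
tool_rot: [-0.182, 0.983, -0.0, -0.0]
ft_force: [0.5, 0.1, 0.7]
grip_width: 0.0853
grasp_force: 0.0
```

>>> {"op": "play_rows", "data": {
  "linear": [
    [0, 0, 0],
    [0, 0, 0],
    [0, 0, 0],
    [0, 0, 0],
    [0, 0, 0],
    [0, 0, 0],
    [0, 0, 0],
    [0, 0, 0],
    [0, 0, 0],
    [0, 0, 0]
  ],
  "angular": [
    [0, 0, 0],
    [0, 0, 0],
    [0, 0, 0],
    [0, 0, 0],
    [0, 0, 0],
    [0, 0, 0],
    [0, 0, 0],
    [0, 0, 0],
    [0, 0, 0],
    [0, 0, 0]
  ],
  "grip": [0.3, 0.6, 0.8, 1, 1, 1, 1, 1, 1, 1]
}}

```text
time_s: 4.15
ee_pos: [0.5304, -0.1898, 0.1076]
tool_rot: [-0.181, 0.983, -0.0, 0.0]
ft_force: [-0.0, -0.1, 3.7]
grip_width: 0.0149
grasp_force: 58.4
```

>>> {"op": "play_rows", "data": {
  "linear": [
    [0, 0, -0.006],
    [0, 0, -0.01],
    [0, 0, -0.014],
    [0, 0, -0.016],
    [0, 0, -0.018],
    [0, 0, -0.018],
    [0, 0, -0.018],
    [0, 0, -0.016],
    [0, 0, -0.01],
    [0, 0, 0]
  ],
  "angular": [
    [0, 0, 0],
    [0, 0, 0],
    [0, 0, 0],
    [0, 0, 0],
    [0, 0, 0],
    [0, 0, 0],
    [0, 0, 0],
    [0, 0, 0],
    [0, 0, 0],
    [0, 0, 0]
  ],
  "grip": [1, 1, 1, 1, 1, 1, 1, 1, 1, 1]
}}

```text
time_s: 5.15
ee_pos: [0.5307, -0.1898, 0.235]
tool_rot: [-0.181, 0.983, -0.0, 0.002]
ft_force: [0.4, 0.1, -0.4]
grip_width: 0.0145
grasp_force: 58.4
```

Run:
```python
from h import *
d=cam('wrist');save(d,'w2.png');W=cloud(d);o=r.get_obs();print(o['ee_pos'],o['tool_rot'],o['ft_force'],o['grip_width'])
Z=W[...,2];e=o['ee_pos']
near=(abs(W[...,0]-e[0])<.03)&(abs(W[...,1]-e[1])<.03)
for a,b in((.13,.15),(.15,.17),(.17,.19),(.19,.203),(.203,.22)):
    s=near&(Z>a)&(Z<b)
    if s.sum()>3: print(a,b,s.sum(),W[s].mean(0).round(4),W[s].min(0).round(4),W[s].max(0).round(4))
# roof hole from wrist
near=(Z>.1)&(Z<.118)&(abs(W[...,0]-.568)<.03)&(abs(W[...,1]-.0505)<.03);print(near.sum())
```

```text
[ 0.53007226 -0.18962314  0.23368939] [-1.81307914e-01  9.83426253e-01  7.60764799e-05  4.88639485e-04] [-0.07448109 -0.13246881 -2.00177593] 0.01430903055941563
0.13 0.15 82 [ 0.5297 -0.1903  0.1432] [ 0.5281 -0.1932  0.1354] [ 0.5343 -0.1858  0.15  ]
0.15 0.17 128 [ 0.5295 -0.1905  0.1605] [ 0.5281 -0.1934  0.1506] [ 0.5323 -0.1861  0.17  ]
0.17 0.19 141 [ 0.5281 -0.1908  0.1869] [ 0.522  -0.1991  0.17  ] [ 0.541  -0.1796  0.19  ]
0.19 0.203 610 [ 0.5298 -0.1901  0.1922] [ 0.522 -0.199  0.19 ] [ 0.5409 -0.1797  0.2029]
0.203 0.22 163 [ 0.5271 -0.1912  0.2137] [ 0.524  -0.1972  0.203 ] [ 0.532  -0.1835  0.22  ]
3693
```

View pics/w2.png

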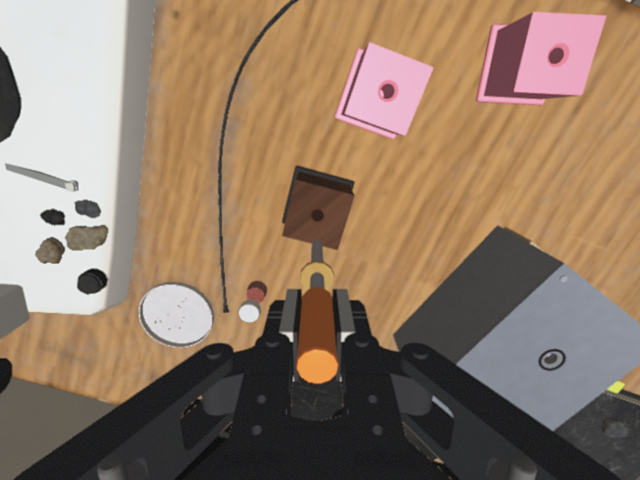

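The pin is held upright, with its tip at about (317,240). The stand hole is at (317,215) and the roof hole at (552,360).

```bash
cat >> h.py <<'E'
def ray(d,u,v,z):
    x=(u-d['cx'])/d['fx'];y=(v-d['cy'])/d['fy'];X,Y=x,y
    for _ in range(10):
        s=1+d['k1']*(X*X+Y*Y);X=x/s;Y=y/s
    q=d['R'].T@np.array([X,Y,1]);C=-d['R'].T@d['t'];return C+q*(z-C[2])/q[2]
def ring(d,u,v,k,thr,z):
    # largest dark contour's box centre
    g=cv2.cvtColor(d['pixels'],cv2.COLOR_RGB2GRAY)[v-k:v+k+1,u-k:u+k+1]
    m=(g<thr).astype(np.uint8);c,_=cv2.findContours(m,cv2.RETR_EXTERNAL,cv2.CHAIN_APPROX_NONE)
    c=max(c,key=cv2.contourArea);e=cv2.fitEllipse(c);p=np.array(e[0])+[u-k,v-k]
    return p.round(1),np.round(e[1],1),ray(d,*p,z).round(4)
E
python3 - <<'E'
from h import *
d=cam('wrist')
print('roof',ring(d,552,360,20,70,.11),ring(d,552,360,20,55,.11))
print('stand',ring(d,317,215,9,40,.06),ring(d,317,215,9,30,.06))
d=cam('top');print('top roof',ring(d,318,214,12,70,.11),ring(d,318,214,12,55,.11))
d=cam('scene');print('scene roof',ring(d,281,224,12,70,.11),ring(d,281,224,12,55,.11))
E
```

```text
roof (array([551.6, 360.9]), array([19.2, 26.2]), array([0.5682, 0.051 , 0.11  ])) (array([551.7, 360.9]), array([18.5, 25. ]), array([0.5681, 0.0511, 0.11  ]))Traceback (most recent call last):
  File "<stdin>", line 4, in <module>
  File "h.py", line 27, in ring
    c=max(c,key=cv2.contourArea);e=cv2.fitEllipse(c);p=np.array(e[0])+[u-k,v-k]
ValueError: max() iterable argument is empty
```

>>> {"op": "play_rows", "data": {
  "linear": [
    [-0.008, 0.014, 0],
    [-0.013, 0.023, 0],
    [-0.015, 0.026, 0],
    [-0.015, 0.026, 0],
    [-0.015, 0.026, 0],
    [-0.015, 0.026, 0],
    [-0.015, 0.026, 0],
    [-0.013, 0.023, 0],
    [-0.0115, 0.0216, 0],
    [0, 0, 0]
  ],
  "angular": [
    [0, 0, 0],
    [0, 0, 0],
    [0, 0, 0],
    [0, 0, 0],
    [0, 0, 0],
    [0, 0, 0],
    [0, 0, 0],
    [0, 0, 0],
    [0, 0, 0],
    [0, 0, 0]
  ],
  "grip": [1, 1, 1, 1, 1, 1, 1, 1, 1, 1]
}}

```text
time_s: 6.25
ee_pos: [0.567, 0.054, 0.232]
tool_rot: [-0.183, 0.983, 0.0, -0.001]
ft_force: [-0.7, 0.1, -1.2]
grip_width: 0.0146
grasp_force: 58.5
```

Run:
```python
from h import *
d=cam('wrist');o=r.get_obs();print(o['ee_pos'],o['tool_rot'],o['ft_force']);e=o['ee_pos']
save(d,'w3.png',(240,140,400,300),4)
W=cloud(d);Z=W[...,2];near=(abs(W[...,0]-e[0])<.03)&(abs(W[...,1]-e[1])<.03)
for a,b in((.125,.15),(.15,.17),(.184,.195)):
    s=near&(Z>a)&(Z<b)
    if s.sum()>3: print(a,b,s.sum(),((W[s].min(0)+W[s].max(0))/2).round(4),W[s].min(0).round(4),W[s].max(0).round(4))
C=-d['R'].T@d['t'];q=d['R']@np.array([.5681,.051,.11])+d['t'];print('hole px',q[:2]/q[2]*[d['fx'],d['fy']]+[d['cx'],d['cy']])
```

```text
[0.56668286 0.05269587 0.23208754] [-1.82706359e-01  9.83166838e-01 -5.22922322e-05 -1.16298715e-03] [ 0.0950133  -0.18979785 -0.32731872]
0.125 0.15 94 [0.5667 0.0542 0.1412] [0.564  0.0504 0.1325] [0.5694 0.058  0.1499]
0.15 0.17 132 [0.5661 0.054  0.16  ] [0.564  0.0504 0.1501] [0.5682 0.0576 0.1698]
0.184 0.195 669 [0.5678 0.0546 0.1896] [0.5582 0.0446 0.1843] [0.5774 0.0645 0.1949]
hole px [312.41560675 233.62432562]
```

View pics/w3.png

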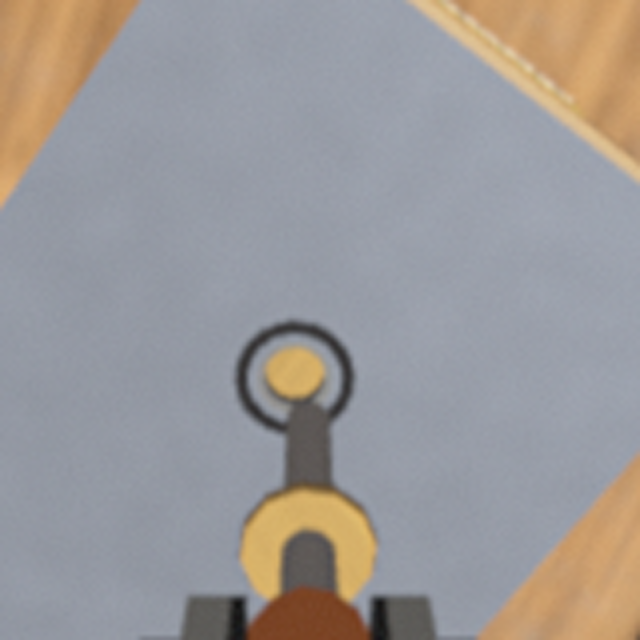

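The roof hole shows the brass catch pad inside its ring at crop (295,374), full-image (313.8,233.6). The pin tip at crop (308,405) is a few mm off the hole axis, so I work out the correction.

Run:
```python
from h import *
d=cam('wrist');o=[r.get_obs()['ee_pos']]
print(o,'hole ring',ring(d,314,234,18,75,.11), ray(d,313.8,233.9,.11))
e=np.array([.567,.0535])
W=cloud(d);Z=W[...,2];near=(abs(W[...,0]-e[0])<.03)&(abs(W[...,1]-e[1])<.03)
s=near&(Z>.184)&(Z<.195);print('collar',((W[s].min(0)+W[s].max(0))/2).round(4))
# shaft edges: project vertical line candidates, fit centre of shaft columns at several heights
s=near&(Z>.134)&(Z<.175);v,u=np.nonzero(s)
for z in(.14,.15,.16,.17):
    k=s&(abs(Z-z)<.006);vv,uu=np.nonzero(k);print(z,uu.mean().round(1),vv.mean().round(1),W[k].mean(0).round(4))
# camera ray direction at shaft: sight line bearing
C=-d['R'].T@d['t'];print('cam',C.round(4))
```

```text
[array([0.56659423, 0.0517336 , 0.23229603])] hole ring (array([314.7, 235. ]), array([25.3, 26.7]), array([0.5682, 0.0517, 0.11  ])) [0.56757597 0.05077429 0.11      ]
collar [0.5672 0.0532 0.1896]
0.14 316.5 244.6 [0.565  0.0521 0.1398]
0.15 316.7 249.8 [0.5649 0.0522 0.1503]
0.16 316.5 255.0 [0.5649 0.052  0.1599]
0.17 316.2 258.9 [0.5648 0.0518 0.1669]
cam [0.4891 0.023  0.3633]
```

>>> {"op": "play_rows", "data": {
  "linear": [
    [0.0005, -0.0014, 0],
    [0, 0, 0.004],
    [0, 0, 0.005],
    [0, 0, 0.005],
    [0, 0, 0.004],
    [0, 0, 0.001],
    [0, 0, 0],
    [0, 0, 0],
    [0, 0, 0],
    [0, 0, 0]
  ],
  "angular": [
    [0, 0, 0],
    [0, 0, 0],
    [0, 0, 0],
    [0, 0, 0],
    [0, 0, 0],
    [0, 0, 0],
    [0, 0, 0],
    [0, 0, 0],
    [0, 0, 0],
    [0, 0, 0]
  ],
  "grip": [1, 1, 1, 1, 1, 1, 1, 1, 1, 1]
}}

```text
time_s: 7.35
ee_pos: [0.5673, 0.0495, 0.2145]
tool_rot: [-0.181, 0.983, 0.0, 0.0]
ft_force: [1.1, 1.0, -0.9]
grip_width: 0.0142
grasp_force: 58.5
```

Run:
```python
from h import *
d=cam('wrist');e=r.get_obs();print(e['ee_pos'],e['ft_force'],e['tool_rot']);e=e['ee_pos']
W=cloud(d);Z=W[...,2];near=(abs(W[...,0]-e[0])<.03)&(abs(W[...,1]-e[1])<.03)
for z in(.12,.13,.14):
    k=near&(abs(Z-z)<.005);vv,uu=np.nonzero(k);print(z,uu.mean().round(1),vv.mean().round(1),W[k].mean(0).round(4))
s=near&(Z>.162)&(Z<.176);print('collar',((W[s].min(0)+W[s].max(0))/2).round(4))
px=lambda P:(lambda q:(q[:2]/q[2]*[d['fx'],d['fy']]+[d['cx'],d['cy']]).round(1))(d['R']@np.array(P)+d['t'])
print(px([.568,.051,.11]),px([e[0],e[1],.1135]))
t=cam('top');print(ring(t,318,214,14,70,.11))
a=cv2.resize(d['pixels'][190:290,265:365],(500,500),interpolation=2);cv2.imwrite('pics/w4.png',cv2.cvtColor(a,4))
```

```text
[0.56727349 0.04951746 0.21447501] [-0.09484731 -0.40791941 -1.06232511] [-1.81444744e-01  9.83401130e-01  2.35439616e-05  1.50880051e-04]
0.12 316.5 243.6 [0.5659 0.049  0.1202]
0.13 316.5 248.6 [0.5659 0.049  0.1302]
0.14 316.7 254.0 [0.5658 0.0491 0.1404]
collar [0.5678 0.05   0.1708]
[318.1 242.3] [316.5 242.3]
(array([314.2, 203.4]), array([ 8.7, 26.9]), array([0.5888, 0.0575, 0.11  ]))
```

View pics/w4.png

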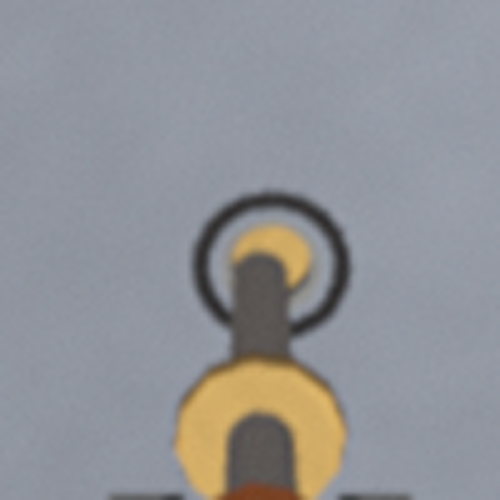

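The pin shaft is about 1.4 mm to the left (tool -y) of the ring centre, which is at crop (272,266). The other direction lines up. I correct that and ease into the hole.

>>> {"op": "play_rows", "data": {
  "linear": [
    [0, 0.0015, 0],
    [0, 0, 0],
    [0, 0, 0.001],
    [0, 0, 0.001],
    [0, 0, 0.001],
    [0, 0, 0.001],
    [0, 0, 0.001],
    [0, 0, 0.001],
    [0, 0, 0.0005],
    [0, 0, 0]
  ],
  "angular": [
    [0, 0, 0],
    [0, 0, 0],
    [0, 0, 0],
    [0, 0, 0],
    [0, 0, 0],
    [0, 0, 0],
    [0, 0, 0],
    [0, 0, 0],
    [0, 0, 0],
    [0, 0, 0]
  ],
  "grip": [1, 1, 1, 1, 1, 1, 1, 1, 1, 1]
}}

```text
time_s: 8.45
ee_pos: [0.5666, 0.0508, 0.2077]
tool_rot: [-0.181, 0.983, -0.0, -0.0]
ft_force: [0.0, 0.1, -0.6]
grip_width: 0.0148
grasp_force: 58.5
```

Run:
```python
from h import *
d=cam('wrist');e=r.get_obs();print(e['ee_pos'],e['ft_force'],e['moment'])
a=cv2.resize(d['pixels'][190:290,265:365],(500,500),interpolation=2);cv2.imwrite('pics/w5.png',cv2.cvtColor(a,4))
```

```text
[0.56668664 0.05080827 0.20777769] [-0.33147723 -0.00466115 -0.37991415] [-0.02717084 -0.00220098  0.00710309]
```

View pics/w5.png

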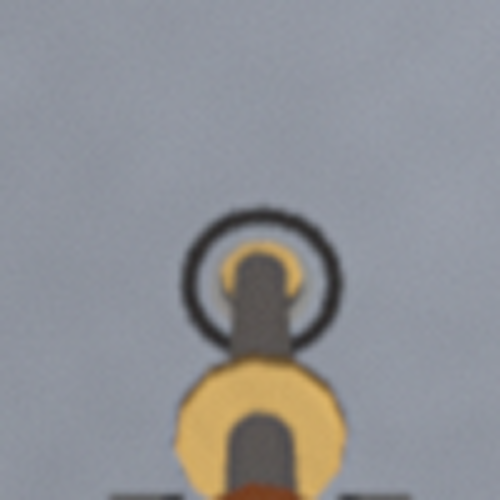

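The pin is centred sideways in the ring, whose centre is at crop (262,283). The gap at the near rim is about 1.6 mm, with no contact force. I continue down to just above the catch zone.

>>> {"op": "play_rows", "data": {
  "linear": [
    [0, 0, 0.001],
    [0, 0, 0.001],
    [0, 0, 0.001],
    [0, 0, 0.001],
    [0, 0, 0.001],
    [0, 0, 0.001],
    [0, 0, 0.001],
    [0, 0, 0.001],
    [0, 0, 0.001],
    [0, 0, 0.001]
  ],
  "angular": [
    [0, 0, 0],
    [0, 0, 0],
    [0, 0, 0],
    [0, 0, 0],
    [0, 0, 0],
    [0, 0, 0],
    [0, 0, 0],
    [0, 0, 0],
    [0, 0, 0],
    [0, 0, 0]
  ],
  "grip": [1, 1, 1, 1, 1, 1, 1, 1, 1, 1]
}}

```text
time_s: 9.5
ee_pos: [0.5667, 0.0508, 0.1978]
tool_rot: [-0.181, 0.983, 0.0, 0.0]
ft_force: [0.5, 0.3, -1.1]
grip_width: 0.0147
grasp_force: 58.5
```

>>> {"op": "play_rows", "data": {
  "linear": [
    [0, 0, 0.0005],
    [0, 0, 0.0005],
    [0, 0, 0.0005],
    [0, 0, 0.0005],
    [0, 0, 0.0005],
    [0, 0, 0.0005],
    [0, 0, 0],
    [0, 0, 0],
    [0, 0, 0],
    [0, 0, 0]
  ],
  "angular": [
    [0, 0, 0],
    [0, 0, 0],
    [0, 0, 0],
    [0, 0, 0],
    [0, 0, 0],
    [0, 0, 0],
    [0, 0, 0],
    [0, 0, 0],
    [0, 0, 0],
    [0, 0, 0]
  ],
  "grip": [1, 1, 1, 1, 1, 1, 1, 1, 1, 1]
}}

```text
time_s: 10.5
ee_pos: [0.5667, 0.0508, 0.1949]
tool_rot: [-0.181, 0.983, 0.0, 0.0]
ft_force: [-0.4, -1.1, 0.4]
grip_width: 0.0143
grasp_force: 58.5
```

>>> {"op": "play_rows", "data": {
  "linear": [
    [0, 0, 0.0005],
    [0, 0, 0.0005],
    [0, 0, 0.0005],
    [0, 0, 0.0005],
    [0, 0, 0.0005],
    [0, 0, 0.0005],
    [0, 0, 0],
    [0, 0, 0],
    [0, 0, 0],
    [0, 0, 0]
  ],
  "angular": [
    [0, 0, 0],
    [0, 0, 0],
    [0, 0, 0],
    [0, 0, 0],
    [0, 0, 0],
    [0, 0, 0],
    [0, 0, 0],
    [0, 0, 0],
    [0, 0, 0],
    [0, 0, 0]
  ],
  "grip": [1, 1, 1, 1, 1, 1, 1, 1, 1, 1]
}}

```text
time_s: 11.5
ee_pos: [0.567, 0.0509, 0.1925]
tool_rot: [-0.182, 0.983, -0.0, 0.001]
ft_force: [-2.4, 0.3, 5.5]
grip_width: 0.0148
grasp_force: 58.8
```

Contact with the pad. I press on in small steps.

>>> {"op": "play_rows", "data": {
  "linear": [
    [0, 0, 0.0004],
    [0, 0, 0.0004],
    [0, 0, 0.0004],
    [0, 0, 0],
    [0, 0, 0],
    [0, 0, 0],
    [0, 0, 0],
    [0, 0, 0],
    [0, 0, 0],
    [0, 0, 0]
  ],
  "angular": [
    [0, 0, 0],
    [0, 0, 0],
    [0, 0, 0],
    [0, 0, 0],
    [0, 0, 0],
    [0, 0, 0],
    [0, 0, 0],
    [0, 0, 0],
    [0, 0, 0],
    [0, 0, 0]
  ],
  "grip": [1, 1, 1, 1, 1, 1, 1, 1, 1, 1]
}}

```text
time_s: 12.5
ee_pos: [0.567, 0.0509, 0.1913]
tool_rot: [-0.181, 0.983, -0.0, 0.001]
ft_force: [-1.2, 0.2, 5.6]
grip_width: 0.0145
grasp_force: 58.9
```

```bash
cat > dr.py <<'E'
from h import *
# furthest-forward drawer extent along the cabinet's own -x, points below the roof
d=cam('top');e=r.get_obs();print(e['time_s'],e['ee_pos'],e['ft_force'].round(2))
W=cloud(d);a=np.deg2rad(-15.4)
f=np.array([np.cos(a),np.sin(a)]);c=np.array([.5875,.0453])
L=(W[...,:2]-c)@f;T=(W[...,:2]-c)@np.array([-f[1],f[0]])
s=(abs(T)<.04)&(W[...,2]>.02)&(W[...,2]<.1)&(L<-.07)&(L>-.19);print('front L',np.percentile(L[s],1).round(4) if s.any() else None,s.sum())
E
python3 dr.py
```

```text
12.55 [0.56697682 0.05087641 0.19131947] [-0.95  1.15  6.08]
front L -0.0952 310
```

>>> {"op": "play_rows", "data": {
  "linear": [
    [0, 0, 0.0004],
    [0, 0, 0.0004],
    [0, 0, 0.0004],
    [0, 0, 0],
    [0, 0, 0],
    [0, 0, 0],
    [0, 0, 0],
    [0, 0, 0],
    [0, 0, 0],
    [0, 0, 0]
  ],
  "angular": [
    [0, 0, 0],
    [0, 0, 0],
    [0, 0, 0],
    [0, 0, 0],
    [0, 0, 0],
    [0, 0, 0],
    [0, 0, 0],
    [0, 0, 0],
    [0, 0, 0],
    [0, 0, 0]
  ],
  "grip": [1, 1, 1, 1, 1, 1, 1, 1, 1, 1]
}}

```text
time_s: 13.55
ee_pos: [0.567, 0.0509, 0.1902]
tool_rot: [-0.182, 0.983, -0.0, 0.001]
ft_force: [-0.7, 0.1, 6.7]
grip_width: 0.0146
grasp_force: 58.9
```

```bash
python3 dr.py
```

```text
13.6 [0.56703691 0.05087255 0.19026974] [-1.32  0.31  5.9 ]
front L -0.0953 312
```

>>> {"op": "play_rows", "data": {
  "linear": [
    [0, 0, 0.0004],
    [0, 0, 0.0004],
    [0, 0, 0],
    [0, 0, 0],
    [0, 0, 0],
    [0, 0, 0],
    [0, 0, 0],
    [0, 0, 0],
    [0, 0, 0],
    [0, 0, 0]
  ],
  "angular": [
    [0, 0, 0],
    [0, 0, 0],
    [0, 0, 0],
    [0, 0, 0],
    [0, 0, 0],
    [0, 0, 0],
    [0, 0, 0],
    [0, 0, 0],
    [0, 0, 0],
    [0, 0, 0]
  ],
  "grip": [1, 1, 1, 1, 1, 1, 1, 1, 1, 1]
}}

```text
time_s: 14.6
ee_pos: [0.567, 0.0509, 0.1895]
tool_rot: [-0.182, 0.983, -0.0, 0.001]
ft_force: [-2.2, -0.1, 5.8]
grip_width: 0.0147
grasp_force: 59.0
```

```bash
python3 dr.py
```

```text
14.65 [0.56704729 0.05087546 0.18953441] [-1.55 -0.07  6.16]
front L -0.0955 310
```

>>> {"op": "play_rows", "data": {
  "linear": [
    [0, 0, 0.0004],
    [0, 0, 0.0004],
    [0, 0, 0],
    [0, 0, 0],
    [0, 0, 0],
    [0, 0, 0],
    [0, 0, 0],
    [0, 0, 0],
    [0, 0, 0],
    [0, 0, 0]
  ],
  "angular": [
    [0, 0, 0],
    [0, 0, 0],
    [0, 0, 0],
    [0, 0, 0],
    [0, 0, 0],
    [0, 0, 0],
    [0, 0, 0],
    [0, 0, 0],
    [0, 0, 0],
    [0, 0, 0]
  ],
  "grip": [1, 1, 1, 1, 1, 1, 1, 1, 1, 1]
}}

```text
time_s: 15.65
ee_pos: [0.567, 0.0509, 0.1887]
tool_rot: [-0.182, 0.983, -0.0, 0.001]
ft_force: [-1.9, -0.4, 5.5]
grip_width: 0.0146
grasp_force: 59.0
```

```bash
python3 dr.py
```

```text
15.7 [0.56705112 0.05087614 0.18875877] [-1.33 -0.76  5.88]
front L -0.0957 310
```

>>> {"op": "play_rows", "data": {
  "linear": [
    [0, 0, 0.0004],
    [0, 0, 0.0004],
    [0, 0, 0],
    [0, 0, 0],
    [0, 0, 0],
    [0, 0, 0],
    [0, 0, 0],
    [0, 0, 0],
    [0, 0, 0],
    [0, 0, 0]
  ],
  "angular": [
    [0, 0, 0],
    [0, 0, 0],
    [0, 0, 0],
    [0, 0, 0],
    [0, 0, 0],
    [0, 0, 0],
    [0, 0, 0],
    [0, 0, 0],
    [0, 0, 0],
    [0, 0, 0]
  ],
  "grip": [1, 1, 1, 1, 1, 1, 1, 1, 1, 1]
}}

```text
time_s: 16.7
ee_pos: [0.5668, 0.0508, 0.1871]
tool_rot: [-0.181, 0.983, -0.0, 0.0]
ft_force: [0.3, 0.4, 4.0]
grip_width: 0.0146
grasp_force: 58.9
```

```bash
python3 dr.py
```

```text
16.75 [0.56678327 0.05081437 0.18706965] [-0.37 -0.37  4.03]
front L -0.1231 458
```

The drawer is running, so I hold the catch down.

>>> {"op": "play_rows", "data": {
  "linear": [
    [0, 0, 0],
    [0, 0, 0],
    [0, 0, 0],
    [0, 0, 0],
    [0, 0, 0],
    [0, 0, 0],
    [0, 0, 0],
    [0, 0, 0],
    [0, 0, 0],
    [0, 0, 0]
  ],
  "angular": [
    [0, 0, 0],
    [0, 0, 0],
    [0, 0, 0],
    [0, 0, 0],
    [0, 0, 0],
    [0, 0, 0],
    [0, 0, 0],
    [0, 0, 0],
    [0, 0, 0],
    [0, 0, 0]
  ],
  "grip": [1, 1, 1, 1, 1, 1, 1, 1, 1, 1]
}}

```text
time_s: 17.75
ee_pos: [0.5667, 0.0508, 0.187]
tool_rot: [-0.181, 0.983, 0.0, 0.0]
ft_force: [0.6, -0.4, 5.0]
grip_width: 0.0147
grasp_force: 58.8
```

>>> {"op": "play_rows", "data": {
  "linear": [
    [0, 0, 0],
    [0, 0, 0],
    [0, 0, 0],
    [0, 0, 0],
    [0, 0, 0],
    [0, 0, 0],
    [0, 0, 0],
    [0, 0, 0],
    [0, 0, 0],
    [0, 0, 0]
  ],
  "angular": [
    [0, 0, 0],
    [0, 0, 0],
    [0, 0, 0],
    [0, 0, 0],
    [0, 0, 0],
    [0, 0, 0],
    [0, 0, 0],
    [0, 0, 0],
    [0, 0, 0],
    [0, 0, 0]
  ],
  "grip": [1, 1, 1, 1, 1, 1, 1, 1, 1, 1]
}}

```text
time_s: 18.75
ee_pos: [0.5667, 0.0508, 0.187]
tool_rot: [-0.181, 0.983, 0.0, 0.0]
ft_force: [0.0, -0.1, 3.8]
grip_width: 0.0145
grasp_force: 58.8
```

```bash
python3 dr.py
```

```text
18.8 [0.56667726 0.05084154 0.18701339] [-0.81  0.28  5.23]
front L -0.1638 572
```

The drawer is about 68 mm out. I lift the pin clear.

>>> {"op": "play_rows", "data": {
  "linear": [
    [0, 0, -0.002],
    [0, 0, -0.004],
    [0, 0, -0.005],
    [0, 0, -0.006],
    [0, 0, -0.007],
    [0, 0, -0.008],
    [0, 0, -0.008],
    [0, 0, -0.006],
    [0, 0, -0.004],
    [0, 0, 0]
  ],
  "angular": [
    [0, 0, 0],
    [0, 0, 0],
    [0, 0, 0],
    [0, 0, 0],
    [0, 0, 0],
    [0, 0, 0],
    [0, 0, 0],
    [0, 0, 0],
    [0, 0, 0],
    [0, 0, 0]
  ],
  "grip": [1, 1, 1, 1, 1, 1, 1, 1, 1, 1]
}}

```text
time_s: 19.8
ee_pos: [0.5669, 0.0509, 0.2378]
tool_rot: [-0.181, 0.983, 0.0, 0.001]
ft_force: [0.4, -0.4, -0.8]
grip_width: 0.0147
grasp_force: 58.5
```

```bash
python3 dr.py
```

```text
19.85 [0.56667491 0.05087585 0.23719744] [ 0.69 -0.33 -0.67]
front L -0.1645 571
```

>>> {"op": "play_rows", "data": {
  "linear": [
    [0.008, -0.014, 0],
    [0.013, -0.023, 0],
    [0.015, -0.026, 0],
    [0.015, -0.026, 0],
    [0.015, -0.026, 0],
    [0.015, -0.026, 0],
    [0.015, -0.026, 0],
    [0.013, -0.023, 0],
    [0.011, -0.0218, 0],
    [0, 0, 0]
  ],
  "angular": [
    [0, 0, 0],
    [0, 0, 0],
    [0, 0, 0],
    [0, 0, 0],
    [0, 0, 0],
    [0, 0, 0],
    [0, 0, 0],
    [0, 0, 0],
    [0, 0, 0],
    [0, 0, 0]
  ],
  "grip": [1, 1, 1, 1, 1, 1, 1, 1, 1, 1]
}}

```text
time_s: 20.85
ee_pos: [0.529, -0.1926, 0.2364]
tool_rot: [-0.179, 0.984, 0.0, -0.001]
ft_force: [0.3, 0.7, -1.7]
grip_width: 0.0144
grasp_force: 58.6
```

>>> {"op": "play_rows", "data": {
  "linear": [
    [0, 0, 0.005],
    [0, 0, 0.01],
    [0, 0, 0.012],
    [0, 0, 0.012],
    [0, 0, 0.012],
    [0, 0, 0.01],
    [0, 0, 0.005],
    [0, 0, 0],
    [0, 0, 0],
    [0, 0, 0]
  ],
  "angular": [
    [0, 0, 0],
    [0, 0, 0],
    [0, 0, 0],
    [0, 0, 0],
    [0, 0, 0],
    [0, 0, 0],
    [0, 0, 0],
    [0, 0, 0],
    [0, 0, 0],
    [0, 0, 0]
  ],
  "grip": [1, 1, 1, 1, 1, 1, 1, 1, 1, 1]
}}

```text
time_s: 21.85
ee_pos: [0.5306, -0.19, 0.1717]
tool_rot: [-0.181, 0.983, -0.0, 0.001]
ft_force: [-0.2, 0.0, -2.1]
grip_width: 0.0147
grasp_force: 58.6
```

Run:
```python
from h import *
d=cam('wrist');e=r.get_obs();print(e['ee_pos'],e['ft_force'],e['tool_rot']);e=e['ee_pos']
W=cloud(d);Z=W[...,2];near=(abs(W[...,0]-e[0])<.03)&(abs(W[...,1]-e[1])<.03)
zc=e[2]-.0996+.054
s=near&(abs(Z-zc)<.006);print('collar',((W[s].min(0)+W[s].max(0))/2).round(4))
s=near&(abs(Z-.06)<.004);print('stand',cv2.minAreaRect(W[s][:,:2].astype(np.float32)))
a=cv2.resize(d['pixels'][180:300,255:375],(600,600),interpolation=2);cv2.imwrite('pics/w6.png',cv2.cvtColor(a,4))
```

```text
[ 0.5305384  -0.18993854  0.1716776 ] [ 0.9975631  -0.24549317 -0.36763957] [-1.81396059e-01  9.83409859e-01 -2.24599144e-04  6.83823877e-04]
collar [ 0.5311 -0.1895  0.1277]
stand ((0.5314783453941345, -0.189305379986763), (0.05637632682919502, 0.05604645237326622), 5.7237019538879395)
```

View pics/w6.png

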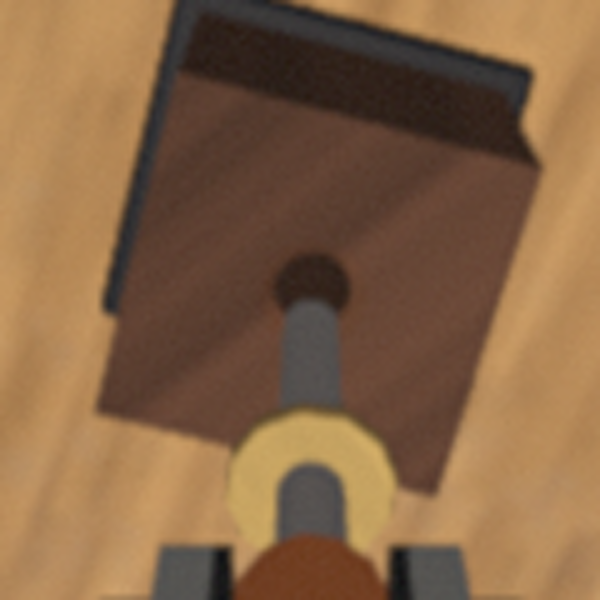

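The pin (column 311) lines up with the stand hole (centre at crop column 312). I insert it, stopping 2 mm short to check the force.

>>> {"op": "play_rows", "data": {
  "linear": [
    [0, 0, 0.003],
    [0, 0, 0.004],
    [0, 0, 0.005],
    [0, 0, 0.006],
    [0, 0, 0.007],
    [0, 0, 0.009],
    [0, 0, 0.01],
    [0, 0, 0.01],
    [0, 0, 0.006],
    [0, 0, 0.002]
  ],
  "angular": [
    [0, 0, 0],
    [0, 0, 0],
    [0, 0, 0],
    [0, 0, 0],
    [0, 0, 0],
    [0, 0, 0],
    [0, 0, 0],
    [0, 0, 0],
    [0, 0, 0],
    [0, 0, 0]
  ],
  "grip": [1, 1, 1, 1, 1, 1, 1, 1, 1, 1]
}}

```text
time_s: 22.9
ee_pos: [0.5296, -0.1898, 0.1079]
tool_rot: [-0.181, 0.983, 0.0, -0.001]
ft_force: [-0.7, 1.1, 1.2]
grip_width: 0.0141
grasp_force: 58.6
```

>>> {"op": "play_rows", "data": {
  "linear": [
    [0, 0, 0.0005],
    [0, 0, 0.0005],
    [0, 0, 0.0005],
    [0, 0, 0],
    [0, 0, 0],
    [0, 0, 0],
    [0, 0, 0],
    [0, 0, 0],
    [0, 0, 0],
    [0, 0, 0]
  ],
  "angular": [
    [0, 0, 0],
    [0, 0, 0],
    [0, 0, 0],
    [0, 0, 0],
    [0, 0, 0],
    [0, 0, 0],
    [0, 0, 0],
    [0, 0, 0],
    [0, 0, 0],
    [0, 0, 0]
  ],
  "grip": [1, 1, 1, 1, 1, 1, 1, 1, 1, 1]
}}

```text
time_s: 23.9
ee_pos: [0.5302, -0.1899, 0.1077]
tool_rot: [-0.181, 0.983, -0.0, 0.0]
ft_force: [-0.1, 0.1, 0.6]
grip_width: 0.0148
grasp_force: 58.6
```

>>> {"op": "play_rows", "data": {
  "linear": [
    [0, 0, 0],
    [0, 0, 0],
    [0, 0, 0],
    [0, 0, 0],
    [0, 0, 0],
    [0, 0, 0],
    [0, 0, 0],
    [0, 0, 0],
    [0, 0, 0],
    [0, 0, 0]
  ],
  "angular": [
    [0, 0, 0],
    [0, 0, 0],
    [0, 0, 0],
    [0, 0, 0],
    [0, 0, 0],
    [0, 0, 0],
    [0, 0, 0],
    [0, 0, 0],
    [0, 0, 0],
    [0, 0, 0]
  ],
  "grip": [0.7, 0.5, 0.3, 0.1, 0, 0, 0, 0, 0, 0]
}}

```text
time_s: 24.9
ee_pos: [0.5301, -0.1898, 0.1075]
tool_rot: [-0.181, 0.983, 0.0, -0.0]
ft_force: [0.3, 0.3, -0.5]
grip_width: 0.0855
grasp_force: 0.0
```

>>> {"op": "play_rows", "data": {
  "linear": [
    [0, 0, -0.004],
    [0, 0, -0.008],
    [0, 0, -0.012],
    [0, 0, -0.014],
    [0, 0, -0.016],
    [0, 0, -0.016],
    [0, 0, -0.016],
    [0, 0, -0.012],
    [0, 0, 0],
    [0, 0, 0]
  ],
  "angular": [
    [0, 0, 0],
    [0, 0, 0],
    [0, 0, 0],
    [0, 0, 0],
    [0, 0, 0],
    [0, 0, 0],
    [0, 0, 0],
    [0, 0, 0],
    [0, 0, 0],
    [0, 0, 0]
  ],
  "grip": [0, 0, 0, 0, 0, 0, 0, 0, 0, 0]
}}

```text
time_s: 25.9
ee_pos: [0.5299, -0.1897, 0.2056]
tool_rot: [-0.181, 0.983, 0.0, 0.0]
ft_force: [1.3, -1.2, -0.2]
grip_width: 0.0853
grasp_force: 0.0
```

```bash
python3 dr.py
python3 - <<'E'
from h import *
d=cam('wrist');W=cloud(d);Z=W[...,2]
near=(abs(W[...,0]-.53)<.05)&(abs(W[...,1]+.19)<.05)
t=near&(Z>.132)&(Z<.146);print('top',t.sum(),W[t].mean(0),W[t].min(0),W[t].max(0))
save(cam('scene'),'s2.png')
E
```

```text
25.95 [ 0.52962502 -0.18969779  0.2049566 ] [-0.58  0.1  -0.38]
front L -0.1646 570
top 470 [ 0.53047515 -0.18970318  0.13686429] [ 0.52325911 -0.19711253  0.13204819] [ 0.53871892 -0.18187916  0.13894676]
```

View pics/s2.png

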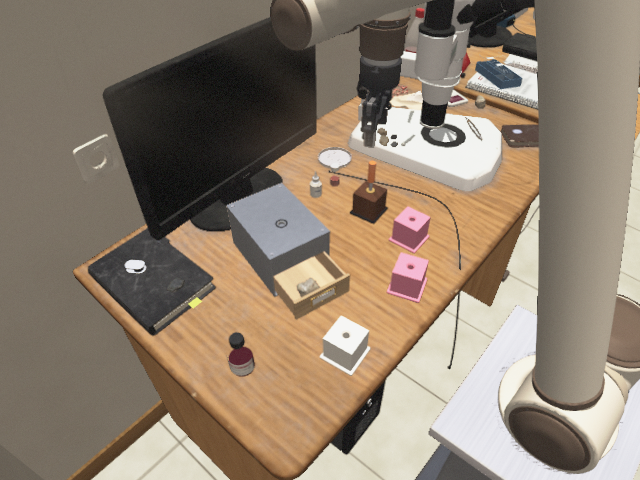

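The drawer is out at (312,285) with its rock inside, and the pin is home in its stand at (370,190), matching its starting position. The bottles are where they were and the gripper is clear of everything, so I hand the job in.

```bash
python3 -c "
from rig import r
print(r.job_done())"
```

```text
the job is handed in; nothing more can be done
None
```

I handed the job in (no verdict was returned): the drawer is about 69 mm out, the pin is back in its stand at its starting height, the catch was pressed at about 6–7 N, and the bottles look unmoved.

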